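Seat the topping hopper and hold the dispenser gate half open

TASK

Get the muffin station pouring: lift the topping hopper by its black handle and seat it on the dispenser stand, down over both brass pegs until it sits flat on the deck, and let go of it. Then pull the stand's spring-loaded gate by its blue tab to half open (tab level with the red marks) and finish while still holding it there, because it snaps shut if released. Never pull the gate nearly all the way open, keep it shut until the hopper is seated, and leave the muffin waiting under the deck, the pot, the brush and the jar where they are.

Things in the scene. Friction and masses are not known exactly. Their poses are not given: they have to be found in the camera images.
- hopper_center (a point): Loose hopper, about 0.4 kg, upright on the worktop, 152 mm tall; point on its axis at half height, 76 mm above its flat underside. Foot: green plate 90 mm (own x) by 150 (y) by 12 thick, with two 14 mm through holes at y = +-55 mm. Cream closed body up to 80 mm diameter, red lid 86 mm diameter. Same if turned half round; may be seated either way round.
- hopper_handle (a point): Centre of the hopper's black handle, a solid blade on the lid, 14 mm thick (hopper x), 60 mm long (y), 34 mm tall: from the lid's top 17 mm below this point to 17 mm above it. It is 59 mm straight above hopper_center.
- seat (a point): Centre of the top face of the stand's grey deck, 100 mm above the worktop; axes are the stand's (x away from the tab, y along the pegs, z up). The stand is fixed, at a different place and angle each time. Deck 110 mm (x) by 170 (y). The seated hopper's underside lies on this face, its axis through this point, its y axis along the pegs.
- peg_left (a point): Top of the brass peg at y = +55 mm of the seat; a second peg mirrors it at y = -55 mm. Pegs are upright, 10 mm diameter, 22 mm tall from the deck, tapered over the last 8 mm.
- gate (a joint): Opening of the stand's sliding gate in m: 0 shut, 0.050 fully open, half open 0.025. It slides level along the stand's -x (out from the deck, roughly towards the robot). A spring always pulls it shut: about 4 N when shut, rising evenly to 8 N at half and 12 N fully open.
- gate_tab (a point): Centre of the blue upright tab by which the gate is pulled; moves with the gate, axes as the stand's. 12 mm thick (x), 30 mm wide (y), 50 mm tall (25 mm below to 25 mm above this point), standing free; at its foot a flat gate plate (top 24 mm below this point) and guide rails at y = +-32 mm (10 mm wide, tops 22 mm below).
- gate_shut (a point): Where the tab's centre is with the gate shut: fixed to the stand, 120 mm from the seat along the stand's -x, 107 mm above the worktop. The rails carry black marks beside the tab's shut and fully open places (50 mm apart) and red marks at half, 25 mm out from here.
- muffin: Muffin in a pink case, 66 mm diameter, 54 mm tall, waiting under the deck on the stand's 8 mm thick foot plate; origin at its underside. Leave alone.
- pot: Loose empty steel pot, 160 mm diameter, 85 mm tall, with a small loop grip, on the other side of the stand from the hopper; origin at the centre of its underside. Leave alone.
- brush: Pink pastry brush lying on the worktop near the robot. Leave alone.
- jar: Jar with a red lid, 72 mm diameter, 110 mm tall, beyond the stand. Leave alone.
Things that resemble listed ones, but are neither listed nor needed, are in the scene too. Leave any orange or pink look-alike of the part that bears hopper_center alone.

How it is judged:
By the outcome, as a careful person would: the job done as asked, in the order asked, and still so for the second after the job is handed in, while the arm keeps its last pose, push and grip.
It also fails if it takes over 56 s, if anything falls off the work surface, if the arm or the gripper's body presses on something with over 40 N, if the wrist force passes 120 N, or if a joint passes its speed limit or range.

ROBOT

A 7-joint arm with a two-finger parallel gripper is mounted at the origin on the work surface. World frame = base frame: x ahead of the robot, y to its left, z up, the work surface at z = 0. Lengths are in m, angles in rad, forces in N, time in s.
With the tool pointing down it reaches from about 0.425 to 0.975 m from the base axis. Payload 16.7 kg.
Tool frame: the origin (TCP) lies between the finger pads; the fingertips stand 14 mm ahead of it and the grasp point (between the pads) lies 5 mm behind it; z points along the fingers, y is the line along which they close (so a half turn about z gives the same grasp; the last joint's range is limited). The gripper opens to 85 mm and grips with 20 to 120 N. Pads are 22 mm wide; open, the fingers measure 114 mm over their backs; the gripper's body (76 mm by 85 mm) begins 54 mm behind the grasp point. The pads swing forward as they close: fully open they stand 13 mm farther back than shut.
Start: joints at [1.075, 0.426, 0.074, 1.606, -0.034, 1.111, -0.067], TCP at [0.229, -0.635, 0.245] pointing down, gripper open.
Joint ranges: [-2.85, 2.85], [-0.5, 2.14], [-1.23, 1.37], [0.21, 2.46], [-1.02, 4.16], [0.16, 2.05], [-2.73, 2.73]. Speed limits (rad/s): [1.89, 1.89, 2.39, 2.39, 3.01, 3.01, 3.01].

INTERFACE

Orientations are given as a 3x3 rotation matrix whose columns are the frame's x, y, z axes.
In Python, from station import telemetry, vision, arm, finder gives the robot as it stands. The module is installed in compiled form; this text tells all that it offers.
- The arm moves only by the tool servo_tool, never from a script. Its argument "targets" is a list of rows, each a list of 2 entries, a list of its own where there are three numbers: the shift along the world's x, y, z in cm, then the turn, a rotation vector about the world's x, y, z in degrees. In form: [[[dx, dy, dz], [wx, wy, wz]], ...]. A call has 1 to 5 rows; each row is the pose to reach, as a shift and turn from the pose commanded when the call began; what a row does not reach only later rows make up. A row lasts 1/10 s, in which the tool goes at most 50 mm and 8.59 degrees, less where a joint would pass 70% of its speed; a pose out of reach is approached as far as the arm can. A call with a gripper value outside its range is refused whole. "claw" is the opening in per cent of the stroke, from 0 (shut) to 100 (fully open), set as the call begins (left out, the last holds). The fingers move at their own pace and stop on an object; the grip force is fixed at half the most. Time passes only in rows, so rows that repeat a pose let the fingers close. It gives the time, the measured TCP pose, the force, the opening and the grip force at its end, in the units of the state.
- telemetry.observe(): the state, without advancing time (a new reading comes with each control period).
- vision.capture(name): name is "scene" or "side" or "wrist"; returns the picture (420x560x3 uint8, red, green, blue); there is no depth.
- vision.camera_info(name): a dict with "fovy" (degrees; the focal length in pixels is half the picture's height over the tangent of half this angle, whatever the lens; pixels are square), "cx", "cy" (the principal point, pixels), "R" (3x3) and "t" (3): a world point X has camera coordinates R X + t. Camera axes: x right, y down, z forward; pixel columns grow to the right and rows downward; lengths in m; the calibration is good to about 2 mm. The wrist camera is an equidistant fisheye: a pixel r from the principal point sees the ray r / f radians off the axis. A picture is of the moment at which its call begins: read the wrist's pose just before it. camera_info takes no time and is no camera call; for the wrist camera it gives the pose at the moment of the call.
- arm.sign_off(): hands the job in; it is judged then, once.
Trained networks look in the newest picture that a camera, given by its name, has taken for a name from the list of things; names that differ only in an ending like _2 or _b are one class to them, and where a whole thing is asked for, a point or a joint stands for the part that bears it (a point fixed in the world has none). Each returns a list of dicts, best first, with "conf" (0 to 1); they miss things now and then, are a little off and sometimes report something else, mostly with a low value. They report only what shows in the picture. A call takes as long as a camera call. They do not tell look-alikes from the thing itself.
- finder.boxes_of(query, camera): "pixel" ([column, row] in pixels, amid what is visible of it).
- finder.trace(query, camera): "mask" (420x560 bool, what is visible of it) and "pixel" ([column, row] in pixels, amid what is visible of it).
The state is a dict: "time": time; "joint_positions": joint angles; "joint_velocities": joint speeds; "tau": joint torques, N m; "position": TCP position; "eef_rot": TCP orientation; "force": force on the tool from outside, world axes, zero at the start; "moment": the same for the moment, N m; "opening": finger opening in m; "grasp_force": force on a finger pad.
Only numpy, scipy, OpenCV 4.12 (cv2) and the standard library are available. Lean on these libraries where they do the work, as an engineer would, in place of code of your own. Each camera call takes 0.05 s, during which the arm holds its last target. There are 200 camera calls.

## Working session

There is one attempt and no reset: what is moved stays moved. The work goes in short steps, Python scripts to look and compute and a tool call to move; the robot and the scene stay as the last step left them, time stands still between calls to the robot, and variables do not carry over. Pictures are saved under pics/ and viewed, at most 13 in all, crops included, and the job is handed in when it is done.

Besides the shell and the picture viewer there is one more tool, called after ">>>" as name(argument=value, ...), one argument or row to a line, values as JSON. servo_tool: Moves the arm, as the interface text tells. Its arguments: {"type":"object","properties":{"targets":{"type":"array"},"claw":{"type":"number"}},"required":["targets"]}

```bash
mkdir -p pics; cat > h.py <<'E'
import numpy as np, cv2
from station import telemetry, vision, arm, finder
def snap(n,f):
    im=vision.capture(n); cv2.imwrite('pics/'+f,im[:,:,::-1]); return im
def ray(n,px,ci=None):
    c=ci or vision.camera_info(n); R=np.array(c['R']);t=np.array(c['t'])
    f=210/np.tan(np.radians(c['fovy'])/2)
    u=np.array([px[0]-c['cx'],px[1]-c['cy']])
    if n=='wrist':
        r=np.hypot(*u); th=r/f; d=np.array([*(u/r*np.sin(th)),np.cos(th)])
    else: d=np.array([*(u/f),1])
    return -R.T@t, R.T@(d/np.linalg.norm(d))
def atz(n,px,z,ci=None):
    o,d=ray(n,px,ci); return o+d*(z-o[2])/d[2]
def proj(n,X,ci=None):
    c=ci or vision.camera_info(n); R=np.array(c['R']);t=np.array(c['t'])
    f=210/np.tan(np.radians(c['fovy'])/2); p=R@np.array(X)+t
    if n=='wrist':
        r=np.hypot(p[0],p[1]); th=np.arctan2(r,p[2]); return np.array([c['cx']+f*th*p[0]/r,c['cy']+f*th*p[1]/r])
    return np.array([c['cx']+f*p[0]/p[2],c['cy']+f*p[1]/p[2]])
E
python3 - <<'E'
from h import *
a=snap('scene','a.png');b=snap('side','b.png')
for n in('scene','side'):
    for q in('hopper_center','hopper_handle','peg_left','gate_tab','seat'):
        try: print(n,q,[(np.round(d['pixel']),round(d['conf'],2)) for d in finder.boxes_of(q,n)][:4])
        except Exception as e: print(n,q,e)
    c=vision.camera_info(n);print(c['fovy'],-np.array(c['R']).T@np.array(c['t']))
s=telemetry.observe();print(s['time'],s['position'],s['eef_rot'],s['opening'])
E
```

```text
scene hopper_center [(array([247., 184.]), 0.93), (array([447., 205.]), 0.89), (array([349., 205.]), 0.65), (array([420., 272.]), 0.56)]
scene hopper_handle [(array([446., 211.]), 0.73), (array([421., 271.]), 0.69), (array([247., 182.]), 0.63), (array([350., 208.]), 0.61)]
scene peg_left [(array([265., 261.]), 0.96)]
scene gate_tab [(array([283., 217.]), 0.7)]
scene seat [(array([265., 262.]), 0.93)]
54.02053840948613 [1.18852919 0.25544476 0.6668288 ]
side hopper_center [(array([259., 150.]), 0.98), (array([187., 145.]), 0.81), (array([191., 297.]), 0.64), (array([201., 195.]), 0.62)]
side hopper_handle [(array([200., 200.]), 0.7), (array([188., 144.]), 0.69), (array([269., 221.]), 0.68), (array([257., 148.]), 0.6)]
side peg_left [(array([306., 234.]), 0.6)]
side gate_tab [(array([266., 219.]), 0.62), (array([305., 234.]), 0.59)]
side seat [(array([304., 236.]), 0.91)]
50.33004605504814 [ 0.49804281 -0.64129027  0.90007818]
0.6 [ 0.22942933 -0.63479437  0.2453194 ] [[ 9.40483229e-01  3.39840100e-01  4.04893754e-05]
 [ 3.39840099e-01 -9.40483230e-01  2.81324716e-05]
 [ 4.76401205e-05 -1.26982044e-05 -9.99999999e-01]] 0.08564739485007498
```

View pics/a.png

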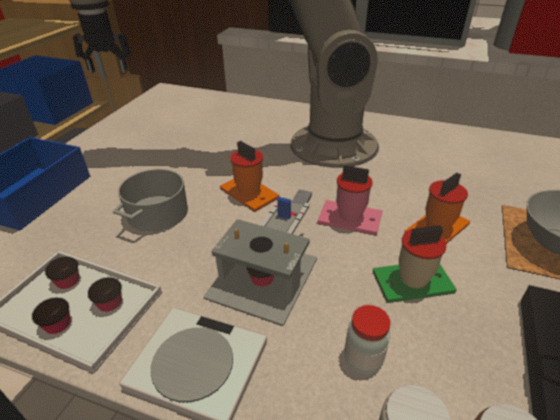

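View pics/b.png

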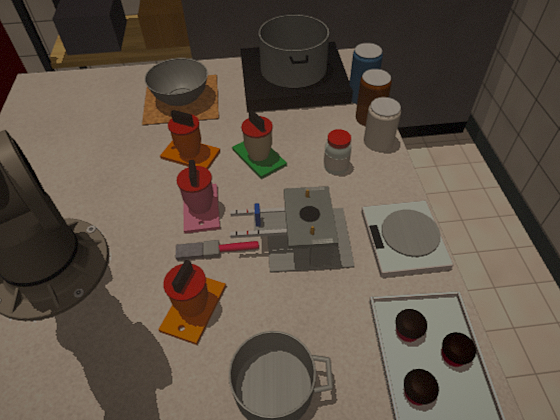

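The green hopper is at scene (421,262) and side (259,145). The stand's pegs are at about scene (236,233)/(287,248) and side (308,193)/(312,230), and the tab is at scene (284,208) and side (257,214). I'll enlarge these crops for exact pixels.

```bash
python3 - <<'E'
from h import *
a=cv2.imread('pics/a.png');b=cv2.imread('pics/b.png')
def crop(im,x,y,w=100,h=75):
    return cv2.resize(im[y:y+h,x:x+w],(400,300),interpolation=cv2.INTER_CUBIC)
def grid(c,x,y):
    for i in range(0,100,20):
        cv2.putText(c,str(x+i),(i*4,8),0,.3,(0,0,255)); cv2.line(c,(i*4,0),(i*4,300),(255,255,0),1) if 0 else None
        cv2.putText(c,str(y+i),(0,i*4+8),0,.3,(0,0,255))
    return c
L=[(a,215,190),(b,230,180),(a,370,220),(b,215,105)]
T=[grid(crop(*l),l[1],l[2]) for l in L]
cv2.imwrite('pics/c.png',np.vstack([np.hstack(T[:2]),np.hstack(T[2:])]))
E
```

```text
(no output)
```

View pics/c.png

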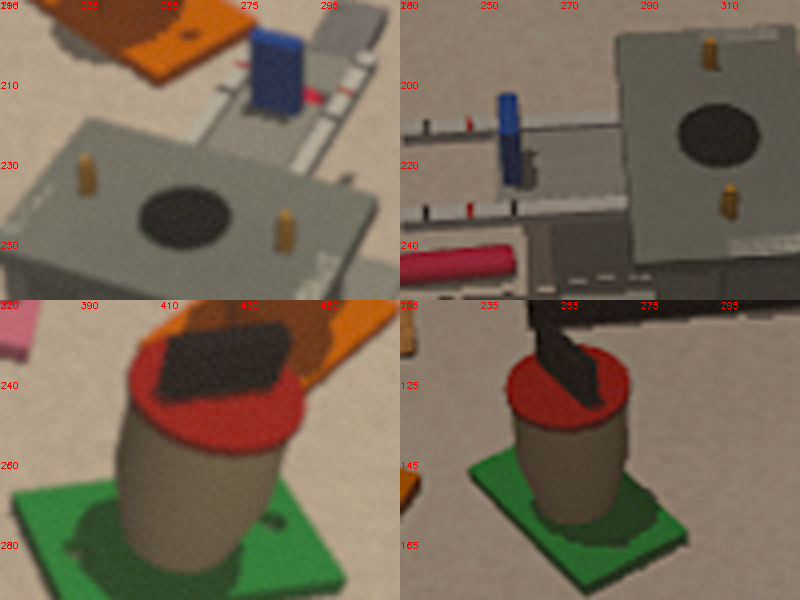

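```bash
cat > fit.py <<'E'
from h import *
from scipy.optimize import least_squares
def fit(obs,x0,cis=None):
    C={n:vision.camera_info(n) for n in('scene','side')}; C.update(cis or {})
    def w(p,P): c,s=np.cos(p[2]),np.sin(p[2]); return [p[0]+c*P[0]-s*P[1],p[1]+s*P[0]+c*P[1],P[2]]
    f=lambda p:np.concatenate([proj(n,w(p,P),C[n])-px for n,P,px in obs])
    r=least_squares(f,x0,loss='soft_l1'); return r.x,r.fun.reshape(-1,2)
E
python3 - <<'E'
from fit import *
g=lambda n,x,y:atz(n,(x,y),.1)
pl,pr=g('side',307.5,196.7),g('side',312.2,234.2)
print(pl,pr,g('scene',237.5,238.2),g('scene',286.5,252.5))
O=.122
obs=[('scene',(0,-.055,O),(235.7,228.8)),('scene',(0,.055,O),(286.5,242.6)),
('side',(0,.055,O),(307.7,189.4)),('side',(0,-.055,O),(312.5,226.4)),
('scene',(-.055,-.085,.1),(238,219.5)),('scene',(-.055,.085,.1),(309.5,240)),
('side',(-.055,.085,.1),(284.2,188.7)),('side',(.055,.085,.1),(328.2,186.7)),('side',(-.055,-.085,.1),(288.5,245.5)),
('scene',(-.126,-.015,.132),(278,197.5)),('scene',(-.126,.015,.132),(290.7,200)),('side',(-.126,.015,.132),(255,203.4)),('side',(-.114,.015,.132),(259,203.4))]
m=(pl+pr)/2; d=pl-pr
x0=[m[0],m[1],np.arctan2(-d[0],d[1])]; p,r=fit(obs,x0); print('stand',x0,p,np.degrees(p[2]));print(np.round(r,1))
# hopper
a,b,c=[atz('side',q,.012) for q in((232.5,147.5),(262,176.3),(286.7,162.5))]
print(a,b,c,np.linalg.norm(a-b),np.linalg.norm(b-c))
d=a-b; m=(a+c)/2; yaw=np.arctan2(-d[0],d[1]);print('init',m,yaw)
# b is corner shared; a = b+150 along +y ; c = b+90 along +-x
ex=np.array([np.cos(yaw),np.sin(yaw)]); s=np.sign((c-b)[:2]@ex)
z=.012;X=.045*s
o=[('side',(-X,.075,z),(232.5,147.5)),('side',(-X,-.075,z),(262,176.3)),('side',(X,-.075,z),(286.7,162.5))]
for P in ((-X,.075,z),(-X,-.075,z),(X,-.075,z),(X,.075,z)):
    w=[m[0]+np.cos(yaw)*P[0]-np.sin(yaw)*P[1],m[1]+np.sin(yaw)*P[0]+np.cos(yaw)*P[1],z];print(np.round(P,3),np.round(proj('scene',w)))
print(np.round(fit(o,[*m[:2],yaw])[0],4))
E
```

```text
[0.63202917 0.05317603 0.1       ] [ 0.62528008 -0.05808736  0.1       ] [ 0.62856611 -0.04972516  0.1       ] [0.63499858 0.05934907 0.1       ]
stand [np.float64(0.6286546224001897), np.float64(-0.0024556638531928465), np.float64(-0.06058446156911696)] [ 0.62942684  0.00151809 -0.05466148] -3.131872315802137
[[-0.2  0.3]
 [-1.   0.5]
 [ 0.1  0.1]
 [ 0.3  0.1]
 [-2.  -1.4]
 [-0.2 -2. ]
 [-0.5 -1. ]
 [ 0.5 -1.5]
 [ 0.3 -0.6]
 [ 0.2 -1.9]
 [ 0.1 -1.3]
 [-0.7 -0.8]
 [ 0.6 -1.1]]
[0.45871699 0.3475345  0.012     ] [0.53398066 0.21977421 0.012     ] [0.60826368 0.26472035 0.012     ] 0.14828118948724273 0.08682236132543913
init [0.53349034 0.30612743 0.012     ] 0.5323666724069382
[-0.045  0.075  0.012] [435. 258.]
[-0.045 -0.075  0.012] [371. 268.]
[ 0.045 -0.075  0.012] [386. 299.]
[0.045 0.075 0.012] [455. 288.]
[0.5342 0.3066 0.5284]
```

>>> servo_tool(
  targets=[
    [[4, 3, 3], [0, 0, 5]],
    [[8, 6, 4], [0, 0, 10]],
    [[12, 9, 4], [0, 0, 15]],
    [[15, 12, 4], [0, 0, 20]],
    [[18, 15, 4], [0, 0, 25]],
  ],
)

```text
time: 1.1
position: [0.4114, -0.4828, 0.2856]
eef_rot: [[0.705, 0.709, 0.001], [0.709, -0.705, -0.0], [0.0, 0.001, -1.0]]
force: [0.7, -1.0, 0.1]
opening: 0.0856
grasp_force: 0.0
```

>>> servo_tool(
  targets=[
    [[3, 4, 0], [0, 0, 5]],
    [[6, 8, 0], [0, 0, 10]],
    [[9, 12, 0], [0, 0, 14]],
    [[12, 16, 0], [0, 0, 18]],
    [[14, 19, 0], [0, 0, 22]],
  ],
)

```text
time: 1.6
position: [0.5513, -0.2915, 0.2855]
eef_rot: [[0.388, 0.922, 0.001], [0.922, -0.388, 0.001], [0.001, 0.001, -1.0]]
force: [-0.2, -0.8, 0.5]
opening: 0.0853
grasp_force: 0.0
```

>>> servo_tool(
  targets=[
    [[1.5, 5, 0], [0, 0, 4]],
    [[3, 10, 0], [0, 0, 8]],
    [[4.5, 15, 0], [0, 0, 13]],
    [[5.5, 20, 0], [0, 0, 17]],
    [[5, 24, 0], [0, 0, 20]],
  ],
)

```text
time: 2.1
position: [0.6003, -0.0524, 0.2852]
eef_rot: [[0.051, 0.999, 0.001], [0.999, -0.051, 0.001], [0.001, 0.001, -1.0]]
force: [0.5, -0.1, 0.2]
opening: 0.0857
grasp_force: 0.0
```

```bash
python3 - <<'E'
from h import *
import json
s=telemetry.observe();c=vision.camera_info('wrist');snap('wrist','w1.png')
json.dump({k:np.array(v).tolist() for k,v in c.items()},open('w1.json','w'))
print(s['time'],s['position'],np.degrees(np.arctan2(s['eef_rot'][1][1],s['eef_rot'][0][1])),-np.array(c['R']).T@c['t'],c['fovy'])
E
```

```text
2.1 [ 0.60025325 -0.05239031  0.28524276] -2.940903531376829 [0.60398838 0.020372   0.41449106] 65.70646984690485
```

View pics/w1.png

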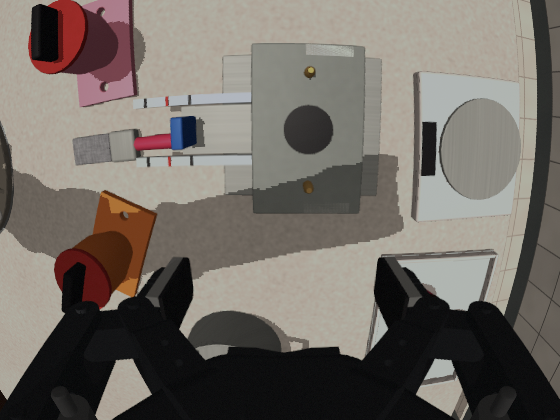

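The wrist picture shows peg tops at about (310,70) and (309,188), deck corners at (251,43), (365,46), (251,213) and (358,213), and the tab at (183,133).

```bash
python3 - <<'E'
from fit import *
import json
ci=json.load(open('w1.json'))
im=cv2.imread('pics/w1.png').astype(int)
for (x,y) in((310,71),(309,187)):
    p=im[y-12:y+13,x-12:x+13]; m=(p[:,:,2]-p[:,:,0]>35); ys,xs=np.nonzero(m); print(xs.min()+x-12,xs.max()+x-12,ys.min()+y-12,ys.max()+y-12,xs.mean()+x-12,ys.mean()+y-12)
W=[('wrist',(0,.055,.115),(310.3,71.5)),('wrist',(0,-.055,.115),(308.7,187)),
('wrist',(-.055,.085,.1),(251,43)),('wrist',(.055,.085,.1),(365,46)),('wrist',(-.055,-.085,.1),(251,213)),('wrist',(.055,-.085,.1),(358.5,213)),('wrist',(0,0,.1),(308,129.5))]
for o in(W,W[:2],W[2:6]):
    p,r=fit(o,[.629,.0015,-.05],{'wrist':ci});print(p,np.degrees(p[2]));print(np.round(r,1).tolist())
E
```

```text
304 314 66 76 309.1807228915663 71.1566265060241
303 312 181 192 307.7608695652174 186.68478260869566
[ 0.62702188  0.00201391 -0.05779526] -3.311424698422682
[[-0.4, -0.7], [-0.8, 1.3], [0.0, -0.6], [0.2, -0.1], [1.0, 0.1], [0.2, 0.7], [-0.1, -0.3]]
[ 0.62758114  0.00222194 -0.05398298] -3.0929969444161034
[[0.0, -1.0], [-0.0, 1.0]]
[ 0.626675    0.00205591 -0.05887497] -3.37328724973483
[[-0.2, -0.7], [-0.1, -0.1], [0.6, 0.0], [-0.2, 0.7]]
```

>>> servo_tool(
  targets=[
    [[-1, 4.5, 1], [0, 0, 6]],
    [[-2, 9, 2], [0, 0, 12]],
    [[-3, 13.5, 2], [0, 0, 18]],
    [[-4, 18, 2], [0, 0, 25]],
    [[-4.5, 22, 2], [0, 0, 33]],
  ],
)

```text
time: 2.65
position: [0.5534, 0.1671, 0.3058]
eef_rot: [[-0.503, 0.864, 0.001], [0.864, 0.503, -0.0], [-0.0, 0.001, -1.0]]
force: [1.0, 0.1, -0.1]
opening: 0.0854
grasp_force: 0.0
```

```bash
python3 - <<'E'
from h import *
import json
s=telemetry.observe();c=vision.camera_info('wrist');snap('wrist','w2.png')
json.dump({k:np.array(v).tolist() for k,v in c.items()},open('w2.json','w'))
print(s['time'],s['position'],np.degrees(np.arctan2(s['eef_rot'][1][1],s['eef_rot'][0][1])),-np.array(c['R']).T@c['t'])
E
```

```text
2.65 [0.55344852 0.16713802 0.30580859] 30.175650948974713 [0.51711487 0.23030837 0.43500001]
```

View pics/w2.png

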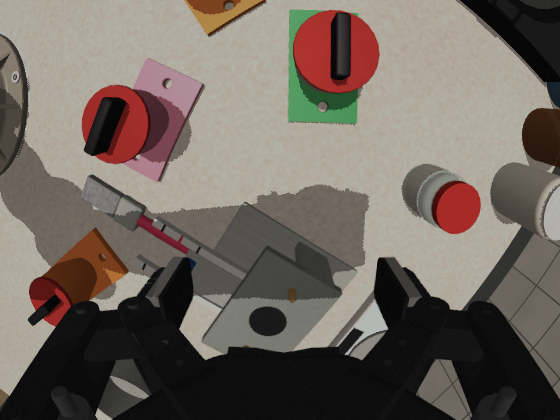

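Wrist view: green plate corners at (289.5,122.5), (357,123.5) and (289,9.5), lid centre at (336,51), hole at (322,106).

```bash
python3 - <<'E'
from fit import *
import json
ci=json.load(open('w2.json'))
im=cv2.imread('pics/w2.png').astype(int)
m=((im[:,:,2]>110)&(im[:,:,1]<70)).astype(np.uint8); m[:, :280]=0;m[110:]=0
c=cv2.findContours(cv2.morphologyEx(m,cv2.MORPH_CLOSE,np.ones((25,25))),0,2)[0];c=max(c,key=cv2.contourArea);e=cv2.fitEllipse(c);print(e)
W=[('wrist',(-.045,-.075,.012),(289.5,122.7)),('wrist',(.045,-.075,.012),(357.2,123.7)),('wrist',(-.045,.075,.012),(289,9.3)),('wrist',(0,-.055,.012),(322,106)),('wrist',(0,0,.116),e[0])]
for o in(W,W[:4]):
    p,r=fit(o,[.534,.307,.53],{'wrist':ci});print(p,np.degrees(p[2]));print(np.round(r,1).tolist())
for P in((-.007,-.03),(.007,-.03),(-.007,.03),(.007,.03)):
    cc,s=np.cos(p[2]),np.sin(p[2]);print(P,proj('wrist',[p[0]+cc*P[0]-s*P[1],p[1]+s*P[0]+cc*P[1],.152],ci))
E
```

```text
((335.7304992675781, 50.50613021850586), (81.54930114746094, 86.19510650634766), 134.90350341796875)
[0.53137445 0.30933241 0.52545877] 30.106569688598352
[[-1.3, -1.1], [-0.3, -0.6], [-0.6, 0.4], [1.2, 0.8], [0.8, 0.2]]
[0.53191024 0.30941646 0.52416071] 30.03219665834456
[[-0.9, -1.0], [-0.1, -0.4], [-0.1, 0.5], [1.5, 0.9]]
(-0.007, -0.03) [335.72882585  76.65138197]
(0.007, -0.03) [351.59343335  77.45866846]
(-0.007, 0.03) [335.47776377  11.4413361 ]
(0.007, 0.03) [351.22632137  12.57643999]
```

>>> servo_tool(
  targets=[
    [[-1, 5, 0], [0, 0, 0]],
    [[-2, 10, 0], [0, 0, 0]],
    [[-2.2, 14.2, 0], [0, 0, 0]],
    [[-2.2, 14.2, -5], [0, 0, 0]],
    [[-2.2, 14.2, -10], [0, 0, 0]],
  ],
)

```text
time: 3.2
position: [0.5325, 0.309, 0.2051]
eef_rot: [[-0.5, 0.866, 0.003], [0.866, 0.5, 0.002], [0.0, 0.003, -1.0]]
force: [0.8, -0.8, -0.4]
opening: 0.0855
grasp_force: 0.0
```

```bash
python3 - <<'E'
from h import *
s=telemetry.observe();print(s['time'],s['position'],np.degrees(np.arctan2(s['eef_rot'][1][1],s['eef_rot'][0][1])))
# where handle should be seen
im=snap('wrist','w3.png'); c=vision.camera_info('wrist')
for P in((-.007,-.03),(.007,-.03),(-.007,.03),(.007,.03)):
    a,p=np.radians(30.1),(.531,.309); cc,q=np.cos(a),np.sin(a);print(P,proj('wrist',[p[0]+cc*P[0]-q*P[1],p[1]+q*P[0]+cc*P[1],.152],c))
cv2.imwrite('pics/w3.png',im[100:420,80:480,::-1])
E
```

```text
3.2 [0.53252659 0.30902606 0.20509334] 29.973277978987326
(-0.007, -0.03) [276.51198298 281.75580229]
(0.007, -0.03) [299.45353902 281.7342529 ]
(-0.007, 0.03) [275.43004147 185.47975946]
(0.007, 0.03) [301.01789437 185.46905331]
```

View pics/w3.png

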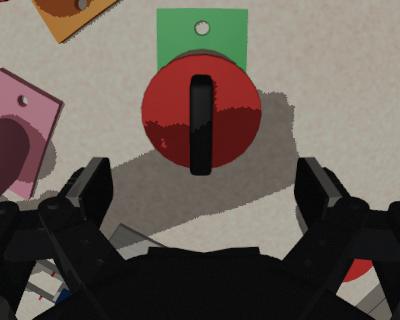

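The handle spans full-picture columns 270–292 and rows 174–276, nearly midway between the pads. The arm was still settling in that picture, so I'll measure again at rest.

```bash
python3 - <<'E'
from fit import *
s=telemetry.observe();c=vision.camera_info('wrist');im=snap('wrist','w4.png').astype(int)
print(s['time'],s['position'])
m=((im[:,:,0]>90)&(im[:,:,1]<70)).astype(np.uint8); m[:,:200]=0;m[:,370:]=0;m[290:]=0
k=max(cv2.findContours(cv2.morphologyEx(m,cv2.MORPH_CLOSE,np.ones((35,35))),0,2)[0],key=cv2.contourArea);e=cv2.fitEllipse(k);print('lid',e)
g=((im[:,:,1]>im[:,:,0]+30)&(im[:,:,1]>im[:,:,2]+30)); ys,xs=np.nonzero(g[100:180]);print('green',xs.min(),xs.max(),ys.min()+100)
d=(im.sum(2)<110)
for r in(185,200,220,240,260): x=np.nonzero(d[r,240:320])[0]+240;print(r,x.min(),x.max(),len(x))
col=np.nonzero(d[150:300,280])[0]+150;print(col.min(),col.max())
ob=[('wrist',(0,0,.116),e[0])]
print('lid centre',atz('wrist',e[0],.116,c))
print('handle top ctr', [atz('wrist',(281,r),.152,c) for r in (174.5,)])
E
```

```text
3.25 [0.52965671 0.30536503 0.19612731]
lid ((288.6708984375, 209.7938232421875), (112.3453598022461, 123.6904067993164), 88.08132934570312)
green 242 335 106
185 278 301 24
200 278 302 25
220 278 302 25
240 277 301 25
260 277 300 24
176 278
lid centre [0.52910883 0.313447   0.116     ]
handle top ctr [array([0.50949046, 0.33827858, 0.152     ])]
```

>>> servo_tool(
  targets=[
    [[0, 0, 0], [0, 0, 0]],
    [[0, 0, 0], [0, 0, 0]],
  ],
)

```text
time: 3.5
position: [0.5336, 0.3078, 0.2081]
eef_rot: [[-0.497, 0.868, 0.003], [0.868, 0.497, 0.002], [0.0, 0.003, -1.0]]
force: [0.4, 0.4, -0.1]
opening: 0.0857
grasp_force: 0.0
```

```bash
python3 - <<'E'
from fit import *
s=telemetry.observe();c=vision.camera_info('wrist');im=snap('wrist','w5.png').astype(int)
print(s['time'],s['position'],np.degrees(np.arctan2(s['eef_rot'][1][1],s['eef_rot'][0][1])))
d=(im.sum(2)<110); M=[]
for r in(185,200,220,240,260): x=np.nonzero(d[r,240:320])[0]+240;M.append((x.min()+x.max())/2)
col=np.nonzero(d[150:300,int(M[2])])[0]+150;print(M,col.min(),col.max())
A,B=[atz('wrist',(np.mean(M),r),.152,c) for r in (col.min(),col.max()+1)]
print(A,B,np.linalg.norm(A-B),(A+B)/2)
E
```

```text
3.5 [0.53357832 0.30777189 0.20811602] 29.825924824938976
[np.float64(280.5), np.float64(280.5), np.float64(280.5), np.float64(280.0), np.float64(280.0)] 171 270
[0.51369387 0.34048351 0.152     ] [0.54574345 0.28425646 0.152     ] 0.06471982710166768 [0.52971866 0.31236998 0.152     ]
```

>>> servo_tool(
  targets=[
    [[-0.3, 0.3, -2], [0, 0, 0]],
    [[-0.3, 0.3, -4], [0, 0, 0]],
    [[-0.3, 0.3, -5.5], [0, 0, 0]],
    [[-0.3, 0.3, -6.5], [0, 0, 0]],
    [[-0.3, 0.3, -6.8], [0, 0, 0]],
  ],
)

```text
time: 4.05
position: [0.5295, 0.31, 0.1371]
eef_rot: [[-0.498, 0.867, -0.0], [0.867, 0.498, -0.0], [-0.0, -0.0, -1.0]]
force: [0.6, -0.1, 0.9]
opening: 0.0854
grasp_force: 0.0
```

>>> servo_tool(
  targets=[
    [[0, 0, 0], [0, 0, 0]],
    [[0, 0, 0], [0, 0, 0]],
    [[0, 0, 0], [0, 0, 0]],
  ],
)

```text
time: 4.35
position: [0.5297, 0.3104, 0.138]
eef_rot: [[-0.498, 0.867, 0.001], [0.867, 0.498, 0.0], [-0.0, 0.001, -1.0]]
force: [0.9, 0.4, 0.1]
opening: 0.0858
grasp_force: 0.0
```

>>> servo_tool(
  targets=[
    [[0, 0, 0], [0, 0, 0]],
    [[0, 0, 0], [0, 0, 0]],
    [[0, 0, 0], [0, 0, 0]],
    [[0, 0, 0], [0, 0, 0]],
    [[0, 0, 0], [0, 0, 0]],
  ],
  claw=0,
)

```text
time: 4.85
position: [0.5295, 0.3103, 0.1374]
eef_rot: [[-0.498, 0.867, 0.0], [0.867, 0.498, 0.0], [0.0, 0.0, -1.0]]
force: [-0.9, 0.4, 3.2]
opening: 0.0133
grasp_force: 61.8
```

>>> servo_tool(
  targets=[
    [[0, 0, 0], [0, 0, 0]],
    [[0, 0, 0], [0, 0, 0]],
    [[0, 0, 0], [0, 0, 0]],
    [[0, 0, 0], [0, 0, 0]],
    [[0, 0, 0], [0, 0, 0]],
  ],
)

```text
time: 5.35
position: [0.5295, 0.3103, 0.1374]
eef_rot: [[-0.498, 0.867, 0.0], [0.867, 0.498, 0.0], [0.0, 0.0, -1.0]]
force: [1.3, 0.8, 0.1]
opening: 0.0129
grasp_force: 59.8
```

>>> servo_tool(
  targets=[
    [[0, 0, 2], [0, 0, 0]],
    [[0, 0, 5], [0, 0, 0]],
    [[0, 0, 9], [0, 0, 0]],
    [[0, 0, 13], [0, 0, 0]],
    [[0, 0, 17], [0, 0, 0]],
  ],
)

```text
time: 5.85
position: [0.5288, 0.3097, 0.3083]
eef_rot: [[-0.498, 0.867, -0.001], [0.867, 0.498, -0.001], [-0.0, -0.002, -1.0]]
force: [-0.3, 0.9, -4.8]
opening: 0.013
grasp_force: 59.2
```

>>> servo_tool(
  targets=[
    [[1.5, -4, 0], [0, 0, -6]],
    [[3.5, -8.5, 0], [0, 0, -12]],
    [[5.5, -13, 0], [0, 0, -18]],
    [[7, -17.5, 0], [0, 0, -24]],
    [[8, -21, 0], [0, 0, -29]],
  ],
)

```text
time: 6.35
position: [0.6097, 0.0966, 0.3066]
eef_rot: [[-0.009, 1.0, -0.001], [1.0, 0.009, -0.001], [-0.001, -0.001, -1.0]]
force: [0.5, 0.9, -4.3]
opening: 0.0131
grasp_force: 59.2
```

>>> servo_tool(
  targets=[
    [[0.6, -3, 0], [0, 0, -2]],
    [[1.2, -6, 0], [0, 0, -4.2]],
    [[1.7, -9, 0], [0, 0, -4.2]],
    [[1.7, -9.8, 0], [0, 0, -4.2]],
    [[1.7, -9.8, 0], [0, 0, -4.2]],
  ],
)

```text
time: 6.85
position: [0.626, 0.0005, 0.3066]
eef_rot: [[0.061, 0.998, -0.002], [0.998, -0.061, -0.0], [-0.001, -0.002, -1.0]]
force: [-0.1, 0.3, -3.9]
opening: 0.0131
grasp_force: 59.2
```

>>> servo_tool(
  targets=[
    [[0, 0, 0], [0, 0, 0]],
    [[0, 0, 0], [0, 0, 0]],
    [[0, 0, 0], [0, 0, 0]],
  ],
)

```text
time: 7.15
position: [0.6263, 0.0034, 0.3073]
eef_rot: [[0.056, 0.998, -0.0], [0.998, -0.056, 0.0], [0.0, -0.0, -1.0]]
force: [-0.4, 0.9, -4.7]
opening: 0.013
grasp_force: 59.2
```

```bash
python3 - <<'E'
from h import *
s=telemetry.observe();print(s['time'],s['position'],np.degrees(np.arctan2(s['eef_rot'][1][1],s['eef_rot'][0][1])),s['opening'],s['force'])
a=snap('scene','d.png');b=snap('side','e.png');w=snap('wrist','w6.png')
def crop(im,x,y,w=140,h=105): return cv2.resize(im[y:y+h,x:x+w,::-1],(400,300),interpolation=cv2.INTER_CUBIC)
cw=cv2.resize(w[:,:,::-1],(400,300))
cv2.imwrite('pics/f.png',np.vstack([np.hstack([crop(a,195,165),crop(b,240,150)]),np.hstack([cw,crop(b,240,90)])]))
E
```

```text
7.15 [0.6262557  0.00344972 0.30731682] -3.2378133712145267 0.013005809620313825 [-0.38620825  0.87979155 -4.65379301]
```

View pics/f.png

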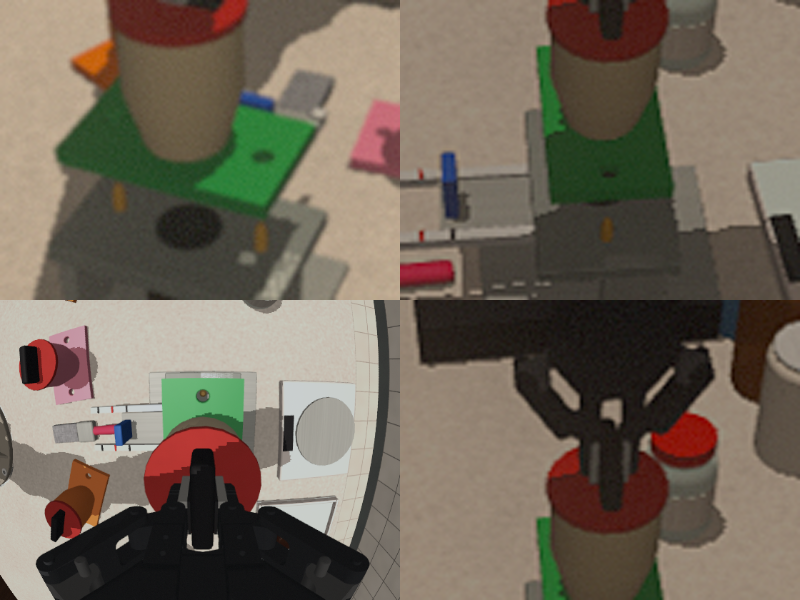

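The wrist view shows the brass peg through the near hole at about (285,132), so the alignment is nearly right. The other holes are at side (313,211) and scene (287,219). I'll measure the hole-to-peg offset per camera.

```bash
python3 - <<'E'
from fit import *
zt=.182
def hole(f,x,y,w,rel):
    im=cv2.imread(f).astype(float)[y-w:y+w+1,x-w:x+w+1]; g=im[:,:,1]; 
    m=(g<rel*np.median(g)); ys,xs=np.nonzero(m); return (xs.mean()+x-w,ys.mean()+y-w,len(xs))
hs=hole('pics/e.png',313,211,5,.75); hc=hole('pics/d.png',287,219,5,.75);print(hs,hc)
print('side -y hole',atz('side',hs[:2],zt),'peg top',atz('side',(312.5,226.4),.122),'base',atz('side',(312.2,234.2),.1))
print('scene +y hole',atz('scene',hc[:2],zt),'peg top',atz('scene',(286.5,242.6),.122),'base',atz('scene',(286.5,252.5),.1))
c=vision.camera_info('wrist');s=telemetry.observe();print(s['position'])
im=cv2.imread('pics/w6.png').astype(int)
g=((im[:,:,1]>im[:,:,0]+25)&(im[:,:,1]>im[:,:,2]+25))
ys,xs=np.nonzero(g[:180]);print('green',xs.min(),xs.max(),ys.min())
for r in(112,120,150): x=np.nonzero(g[r])[0];print(r,x.min(),x.max())
p=im[120:146,270:302]; h=~g[120:146,270:302]; n,l,st,ce=cv2.connectedComponentsWithStats(h.astype(np.uint8));print(st.tolist(),(ce+[270,120]).tolist())
print((p[:,:,2]-p[:,:,0]>35).astype(int).sum()); ys,xs=np.nonzero(p[:,:,2]-p[:,:,0]>30);print('brass',xs.min()+270,xs.max()+270,ys.min()+120,ys.max()+120)
i=1+np.argmax(st[1:,4]); q=ce[i]+[270,120]
print('wrist +y hole',atz('wrist',q,zt,c),'cam',-np.array(c['R']).T@c['t'])
cv2.imwrite('pics/w6z.png',cv2.resize(im[115:150,265:305].astype(np.uint8),(400,350),interpolation=cv2.INTER_CUBIC))
th=np.radians(-3.25)
for P in((.627,.002),(.629,.0015)): print('peg+ pred',P[0]-np.sin(th)*.055,P[1]+np.cos(th)*.055,proj('wrist',[P[0]-np.sin(th)*.055,P[1]+np.cos(th)*.055,.122],c))
E
```

```text
(np.float64(312.5), np.float64(210.5), 8) (np.float64(286.59090909090907), np.float64(219.4090909090909), 22)
side -y hole [ 0.62272421 -0.05723255  0.182     ] peg top [ 0.62585118 -0.05317658  0.122     ] base [ 0.62528008 -0.05808736  0.1       ]
scene +y hole [0.63197919 0.0586388  0.182     ] peg top [0.63036031 0.0577627  0.122     ] base [0.63499858 0.05934907 0.1       ]
[0.62634038 0.00281995 0.3073479 ]
green 226 341 109
112 226 341
120 226 341
150 227 340
[[0, 0, 32, 26, 606], [5, 6, 18, 16, 226]] [[286.23927392739273, 132.05940594059405], [283.51769911504425, 133.68141592920355]]
65
brass 280 288 126 134
wrist +y hole [0.6298014  0.05799168 0.182     ] cam [0.63058694 0.07559931 0.43653962]
peg+ pred 0.6301181033159857 0.056911541880654185 [283.85769002 130.49599469]
peg+ pred 0.6321181033159857 0.056411541880654184 [285.96546378 130.89455852]
```

View pics/w6z.png

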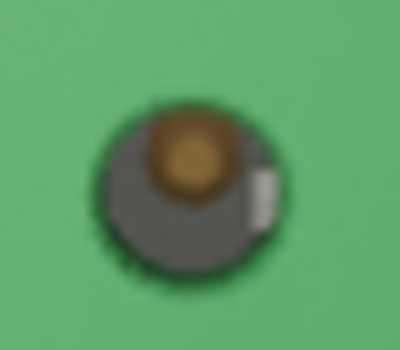

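The peg tip is at (284.3,130.7), matching the seat estimate of (0.627,0.002), and the hole centre is at about (283.9,134). A shift of about (+0.5,-1) mm is needed. I'll descend partway and recheck.

>>> servo_tool(
  targets=[
    [[0.05, -0.05, -1], [0, 0, 0]],
    [[0.05, -0.1, -2.5], [0, 0, 0]],
    [[0.05, -0.1, -3.6], [0, 0, 0]],
    [[0.05, -0.1, -4], [0, 0, 0]],
    [[0.05, -0.1, -4], [0, 0, 0]],
  ],
)

```text
time: 7.8
position: [0.6265, 0.0011, 0.2662]
eef_rot: [[0.058, 0.998, -0.002], [0.998, -0.058, 0.0], [0.0, -0.002, -1.0]]
force: [-0.2, -0.6, -3.7]
opening: 0.013
grasp_force: 59.2
```

>>> servo_tool(
  targets=[
    [[0, 0, 0], [0, 0, 0]],
    [[0, 0, 0], [0, 0, 0]],
    [[0, 0, 0], [0, 0, 0]],
  ],
)

```text
time: 8.1
position: [0.6271, 0.0012, 0.2678]
eef_rot: [[0.058, 0.998, 0.001], [0.998, -0.058, 0.0], [0.0, 0.001, -1.0]]
force: [0.3, -0.2, -3.7]
opening: 0.0131
grasp_force: 59.2
```

```bash
python3 - <<'E'
from fit import *
s=telemetry.observe();c=vision.camera_info('wrist');im=snap('wrist','w7.png')
b=snap('side','g.png');a=snap('scene','i.png')
print(s['time'],s['position'],np.degrees(np.arctan2(s['eef_rot'][1][1],s['eef_rot'][0][1])),s['force'])
z=s['position'][2]-.1374
print('z',z)
def crop(im,x,y,w,h): return cv2.resize(im[y:y+h,x:x+w,::-1],(400,300),interpolation=cv2.INTER_CUBIC)
cv2.imwrite('pics/k.png',np.vstack([np.hstack([crop(im,264,118,40,30),crop(b,275,170,80,60)]),np.hstack([crop(a,205,190,120,90),crop(b,230,150,120,90)])]))
for zz in(.122,z+.012,z): print(zz,atz('wrist',(284,132),zz,c))
E
```

```text
8.1 [0.62710647 0.00124995 0.26779166] -3.3360132781561145 [ 0.27880565 -0.17584058 -3.66569466]
z 0.13039165933456945
0.122 [0.631138   0.05641546 0.122     ]
0.14239165933456946 [0.63115058 0.05772334 0.14239166]
0.13039165933456945 [0.63114318 0.05695369 0.13039166]
```

View pics/k.png

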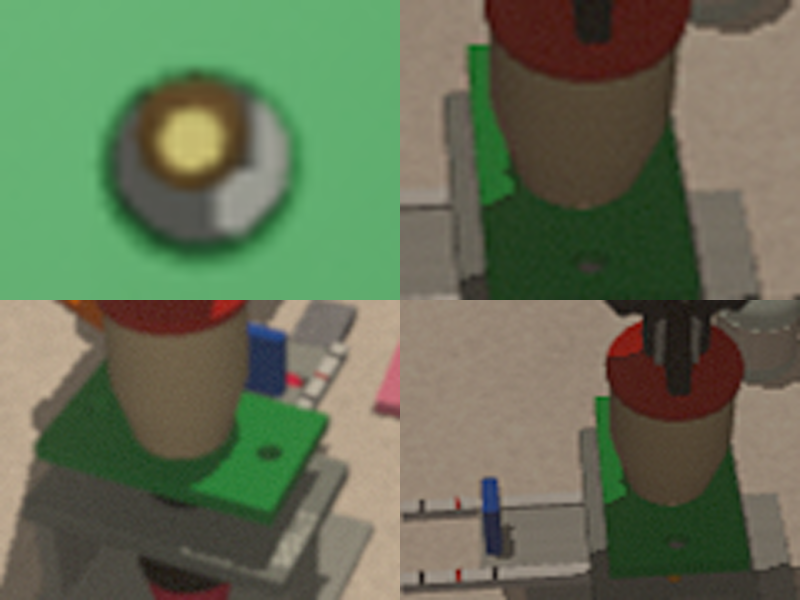

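```bash
python3 - <<'E'
from h import *
print('hole',atz('side',(313.2,223),.1424),'peg',atz('side',(312.5,226.4),.122),atz('side',(312.2,234.2),.1))
im=cv2.imread('pics/g.png').astype(int)
print('hole',im[218:228,307:320,1])
im=cv2.imread('pics/b.png').astype(int)
p=(im[218:240,303:322,2]-im[218:240,303:322,0]);print(p)
E
```

```text
hole [ 0.62547505 -0.05968004  0.1424    ] peg [ 0.62585118 -0.05317658  0.122     ] [ 0.62528008 -0.05808736  0.1       ]
hole [[59 62 62 61 62 60 63 62 59 63 61 61 60]
 [59 61 61 62 63 63 64 61 62 62 61 58 62]
 [62 57 62 56 54 57 55 53 59 58 64 61 63]
 [59 61 55 49 56 55 57 54 52 52 60 61 58]
 [62 58 53 52 57 58 53 51 49 52 60 62 57]
 [60 62 60 54 53 54 53 54 54 58 61 58 59]
 [65 60 62 61 59 56 60 56 60 60 62 61 59]
 [58 57 61 63 63 64 63 56 61 61 61 62 59]
 [60 63 60 61 59 58 59 59 58 65 61 60 62]
 [59 58 62 61 59 60 62 62 59 61 58 63 61]]
[[ 11   4  10   9   8  11   7   9   9  10  11  11   5   8   6  11  13  12
   14]
 [  7   8  10   8   7   6   7   7  12   9   8   9   6   9  12  14  16  12
   14]
 [ 12  11   8  10   7  11   7   9   6  13  10   9  11  10  13  15  14  13
   15]
 [ 16  14  12  12  11   9   9  11  10   7  11  12  14  16  15  14  15  15
   13]
 [ 15  14  15  14  14  13  13  12  13  15  15  17  14  14  15  13  13  13
   13]
 [ 15  13  13  16  15  15  16  13  15  15  14  15  14  16  15  13  14  12
   14]
 [ 16  14  12  13  16  14  13  16  11  13  12  13  15  14  14  13
[... 531 characters left out ...]
  37  53  51  50  21  11  14  15  14  14  15
   15]
 [ 16  14  14  14  14  12  18  36  47  53  52  24  12  15  15  16  13  15
   17]
 [ 14  13  16  15  16  12  16  32  52  50  45  17  12  12  16  15  15  13
   13]
 [ 16  13  14  12  14  13  15  20  32  37  29  13  13  13  14  16  13  15
   15]
 [ 15  14  14  14  13  16  14  12  11   8  12  13  16  15  14  14  13  15
   14]
 [ 16  13  14  12  15  16  15  12  17  14  14  15  18  15  13  16  14  15
   13]
 [ 18  15  14  15  15  13  16  15  15  14  14  15  14  14  16  14  16  14
   15]
 [ 13  13  15  13  14  16  16  13  14  16  13  16  14  15  14  13  14  15
   17]
 [ 16  15  14  15  12  12  13  14  15  16  17  16  15  18  18  17  18  17
   16]]
```

>>> servo_tool(
  targets=[
    [[0, 0, -0.4], [0, 0, 0.3]],
    [[0, 0, -0.8], [0, 0, 0.3]],
    [[0, 0, -1.2], [0, 0, 0.3]],
    [[0, 0, -1.4], [0, 0, 0.3]],
    [[0, 0, -1.4], [0, 0, 0.3]],
  ],
)

```text
time: 8.75
position: [0.6267, 0.0012, 0.2528]
eef_rot: [[0.053, 0.999, -0.001], [0.999, -0.053, 0.0], [0.0, -0.001, -1.0]]
force: [-0.6, 0.3, -4.5]
opening: 0.0131
grasp_force: 59.2
```

>>> servo_tool(
  targets=[
    [[0, 0, -0.3], [0, 0, 0]],
    [[0, 0, -0.6], [0, 0, 0]],
    [[0, 0, -0.9], [0, 0, 0]],
    [[0, 0, -1.2], [0, 0, 0]],
    [[0, 0, -1.2], [0, 0, 0]],
  ],
)

```text
time: 9.25
position: [0.6267, 0.0012, 0.2407]
eef_rot: [[0.053, 0.999, -0.001], [0.999, -0.053, 0.0], [-0.0, -0.001, -1.0]]
force: [-0.7, -0.2, -4.3]
opening: 0.0135
grasp_force: 59.2
```

>>> servo_tool(
  targets=[
    [[0, 0, -0.2], [0, 0, 0]],
    [[0, 0, -0.3], [0, 0, 0]],
    [[0, 0, -0.3], [0, 0, 0]],
  ],
)

```text
time: 9.55
position: [0.6268, 0.0012, 0.2382]
eef_rot: [[0.053, 0.999, -0.0], [0.999, -0.053, 0.0], [0.0, -0.0, -1.0]]
force: [0.9, -0.4, -4.1]
opening: 0.013
grasp_force: 59.3
```

>>> servo_tool(
  targets=[
    [[0, 0, -0.1], [0, 0, 0]],
    [[0, 0, -0.2], [0, 0, 0]],
    [[0, 0, -0.2], [0, 0, 0]],
  ],
)

```text
time: 9.85
position: [0.6273, 0.002, 0.2374]
eef_rot: [[0.052, 0.999, 0.001], [0.999, -0.052, 0.0], [0.001, 0.001, -1.0]]
force: [-2.2, 2.8, 7.3]
opening: 0.0133
grasp_force: 61.0
```

>>> servo_tool(
  targets=[
    [[0, 0, 0], [0, 0, 0]],
    [[0, 0, 0], [0, 0, 0]],
    [[0, 0, 0], [0, 0, 0]],
    [[0, 0, 0], [0, 0, 0]],
    [[0, 0, 0], [0, 0, 0]],
  ],
  claw=55,
)

```text
time: 10.35
position: [0.6269, 0.0011, 0.2363]
eef_rot: [[0.053, 0.999, -0.0], [0.999, -0.053, 0.0], [0.0, -0.0, -1.0]]
force: [-0.3, -0.4, -0.2]
opening: 0.0471
grasp_force: 0.0
```

>>> servo_tool(
  targets=[
    [[0, 0, 1], [0, 0, 0]],
    [[0, 0, 3], [0, 0, 0]],
    [[0, 0, 6], [0, 0, 0]],
    [[-2, 0, 8], [0, 0, 0]],
    [[-6, 0, 8], [0, 0, 0]],
  ],
)

```text
time: 10.85
position: [0.5687, 0.0018, 0.3193]
eef_rot: [[0.053, 0.999, 0.004], [0.999, -0.053, 0.001], [0.001, 0.004, -1.0]]
force: [0.4, 0.4, -0.2]
opening: 0.0469
grasp_force: 0.0
```

>>> servo_tool(
  targets=[
    [[-3, -1, 0], [0, 0, 0]],
    [[-6, -3, 0], [0, 0, 0]],
    [[-8, -6, 0], [0, 0, 0]],
    [[-8, -6, 0], [0, 0, 0]],
    [[-8, -6, 0], [0, 0, 0]],
  ],
)

```text
time: 11.35
position: [0.4869, -0.0593, 0.3173]
eef_rot: [[0.054, 0.999, 0.001], [0.999, -0.054, -0.0], [-0.0, 0.001, -1.0]]
force: [0.3, 0.6, 0.3]
opening: 0.047
grasp_force: 0.0
```

```bash
python3 - <<'E'
from fit import *
import json
s=telemetry.observe();c=vision.camera_info('wrist');im=snap('wrist','w8.png')
json.dump({k:np.array(v).tolist() for k,v in c.items()},open('w8.json','w'))
b=snap('side','l.png');a=snap('scene','m.png')
print(s['time'],s['position'],np.degrees(np.arctan2(s['eef_rot'][1][1],s['eef_rot'][0][1])),s['opening'],s['force'])
def crop(im,x,y,w,h): return cv2.resize(im[y:y+h,x:x+w,::-1],(400,300),interpolation=cv2.INTER_CUBIC)
cv2.imwrite('pics/n.png',np.vstack([np.hstack([cv2.resize(im[:,:,::-1],(400,300)),crop(b,230,150,120,90)]),np.hstack([crop(a,205,170,140,105),crop(im,120,100,240,180)])]))
th=np.radians(-3.2);S=np.array([.627,.002])
for P in((-.126,-.015),(-.126,.015),(-.114,.015),(-.114,-.015)):
    q=[S[0]+np.cos(th)*P[0]-np.sin(th)*P[1],S[1]+np.sin(th)*P[0]+np.cos(th)*P[1]]
    print(P,q,proj('wrist',[*q,.132],c))
E
```

```text
11.35 [ 0.48687032 -0.05925297  0.31734292] -3.1146041149318844 0.046952359809678317 [0.27751379 0.55363925 0.30336286]
(-0.126, -0.015) [np.float64(0.5003591411381729), np.float64(-0.005943101833591076)] [293.88765415 130.74982087]
(-0.126, 0.015) [np.float64(0.5020337862879678), np.float64(0.024010121091868356)] [294.05491064  99.77132263]
(-0.114, 0.015) [np.float64(0.5140150754581516), np.float64(0.023340263031950387)] [306.63495425  99.93503282]
(-0.114, -0.015) [np.float64(0.5123404303083567), np.float64(-0.006612959893509041)] [306.34312504 130.86932674]
```

View pics/n.png

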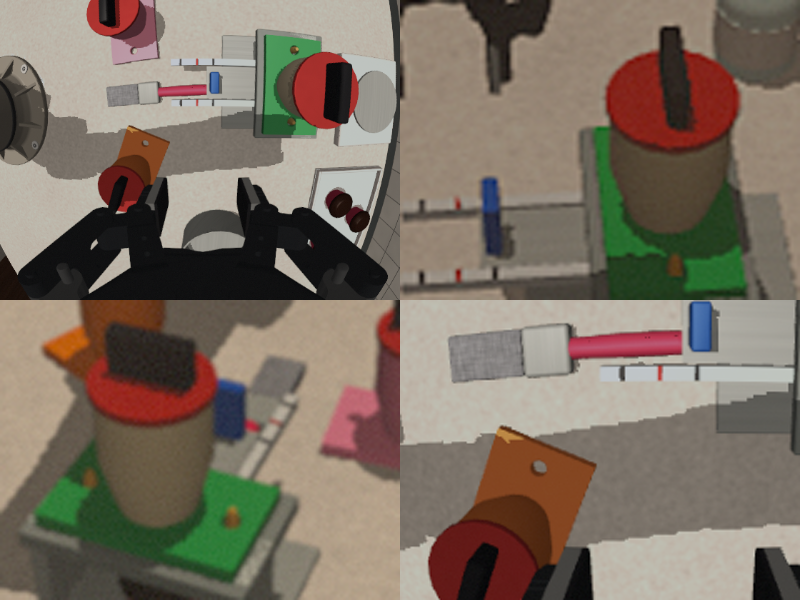

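Both pegs stand out through the green foot and the hopper is flat. The tab's edges match the prediction (294–306.6, bottom 130.6), so I move over the tab.

>>> servo_tool(
  targets=[
    [[1, 3.5, 0], [0, 0, 0]],
    [[2, 6.8, 0], [0, 0, 0]],
    [[2, 6.8, -5], [0, 0, 0]],
    [[2, 6.8, -10], [0, 0, 0]],
    [[2, 6.8, -14], [0, 0, 0]],
  ],
)

```text
time: 12.0
position: [0.5065, 0.0105, 0.1739]
eef_rot: [[0.051, 0.999, -0.001], [0.999, -0.051, 0.001], [0.001, -0.001, -1.0]]
force: [1.4, 0.1, 0.2]
opening: 0.0469
grasp_force: 0.0
```

>>> servo_tool(
  targets=[
    [[0, 0, 0], [0, 0, 0]],
    [[0, 0, 0], [0, 0, 0]],
    [[0, 0, 0], [0, 0, 0]],
  ],
)

```text
time: 12.3
position: [0.5083, 0.0097, 0.1785]
eef_rot: [[0.053, 0.999, 0.003], [0.999, -0.053, 0.0], [0.0, 0.003, -1.0]]
force: [0.1, 0.6, -0.1]
opening: 0.0471
grasp_force: 0.0
```

>>> servo_tool(
  targets=[
    [[-0.1, -0.1, -2], [0, 0, 0]],
    [[-0.1, -0.1, -4], [0, 0, 0]],
    [[-0.1, -0.1, -5.5], [0, 0, 0]],
    [[-0.1, -0.1, -6.5], [0, 0, 0]],
    [[-0.1, -0.1, -7], [0, 0, 0]],
  ],
)

```text
time: 12.8
position: [0.5067, 0.0082, 0.107]
eef_rot: [[0.053, 0.999, 0.001], [0.999, -0.053, -0.0], [0.0, 0.001, -1.0]]
force: [-0.9, 0.7, -0.8]
opening: 0.0468
grasp_force: 0.0
```

>>> servo_tool(
  targets=[
    [[0, 0, 0], [0, 0, 0]],
    [[0, 0, 0], [0, 0, 0]],
    [[0, 0, 0], [0, 0, 0]],
  ],
)

```text
time: 13.1
position: [0.5064, 0.0082, 0.1071]
eef_rot: [[0.053, 0.999, 0.001], [0.999, -0.053, -0.0], [0.0, 0.001, -1.0]]
force: [0.1, -0.4, -0.8]
opening: 0.047
grasp_force: 0.0
```

>>> servo_tool(
  targets=[
    [[0, 0, 0], [0, 0, 0]],
    [[0, 0, 0], [0, 0, 0]],
    [[0, 0, 0], [0, 0, 0]],
    [[0, 0, 0], [0, 0, 0]],
    [[0, 0, 0], [0, 0, 0]],
  ],
  claw=0,
)

```text
time: 13.6
position: [0.5065, 0.0082, 0.1066]
eef_rot: [[0.053, 0.999, 0.001], [0.999, -0.053, 0.0], [0.0, 0.001, -1.0]]
force: [4.6, -0.8, 3.2]
opening: 0.0116
grasp_force: 59.0
```

>>> servo_tool(
  targets=[
    [[0, 0, 0], [0, 0, 0]],
    [[0, 0, 0], [0, 0, 0]],
    [[0, 0, 0], [0, 0, 0]],
    [[0, 0, 0], [0, 0, 0]],
  ],
)

```text
time: 14.0
position: [0.5063, 0.0082, 0.1066]
eef_rot: [[0.053, 0.999, 0.001], [0.999, -0.053, 0.0], [0.0, 0.001, -1.0]]
force: [3.7, -1.1, 5.5]
opening: 0.0111
grasp_force: 59.3
```

>>> servo_tool(
  targets=[
    [[-0.4, 0.02, 0], [0, 0, 0]],
    [[-0.8, 0.04, 0], [0, 0, 0]],
    [[-1.2, 0.07, 0], [0, 0, 0]],
    [[-1.6, 0.09, 0], [0, 0, 0]],
    [[-2.0, 0.11, 0], [0, 0, 0]],
  ],
)

```text
time: 14.5
position: [0.4865, 0.0093, 0.1066]
eef_rot: [[0.053, 0.999, 0.001], [0.999, -0.053, 0.0], [0.0, 0.001, -1.0]]
force: [7.7, -1.1, 2.0]
opening: 0.0116
grasp_force: 58.8
```

>>> servo_tool(
  targets=[
    [[-0.2, 0.01, 0], [0, 0, 0]],
    [[-0.4, 0.02, 0], [0, 0, 0]],
    [[-0.4, 0.02, 0], [0, 0, 0]],
    [[-0.4, 0.02, 0], [0, 0, 0]],
    [[-0.4, 0.02, 0], [0, 0, 0]],
  ],
)

```text
time: 15.0
position: [0.4827, 0.0095, 0.1066]
eef_rot: [[0.053, 0.999, 0.002], [0.999, -0.053, 0.0], [0.0, 0.002, -1.0]]
force: [7.4, -0.9, 1.9]
opening: 0.0118
grasp_force: 58.9
```

```bash
python3 - <<'E'
from fit import *
s=telemetry.observe();c=vision.camera_info('wrist');im=snap('wrist','w9.png')
b=snap('side','o.png');a=snap('scene','p.png')
print(s['time'],s['position'],np.degrees(np.arctan2(s['eef_rot'][1][1],s['eef_rot'][0][1])),s['opening'],s['force'])
def crop(im,x,y,w,h): return cv2.resize(im[y:y+h,x:x+w,::-1],(400,300),interpolation=cv2.INTER_CUBIC)
cv2.imwrite('pics/q.png',np.vstack([np.hstack([cv2.resize(im[:,:,::-1],(400,300)),crop(b,225,180,80,60)]),np.hstack([crop(a,225,160,120,90),crop(im,200,120,160,120)])]))
E
```

```text
15.0 [0.48271213 0.00952342 0.10659208] -3.0375804159086432 0.011782886988938479 [ 7.36121877 -0.92657042  1.86809458]
```

View pics/q.png

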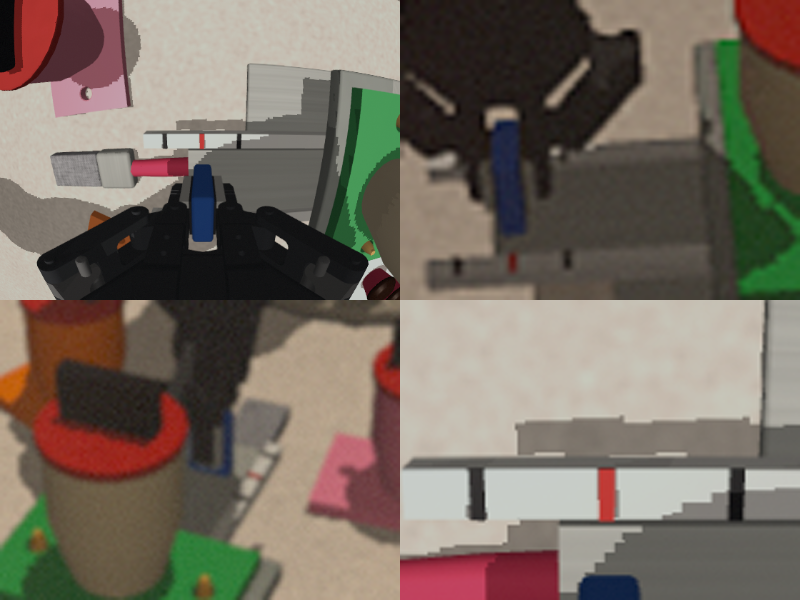

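The tab is centred on the red marks (wrist crop column 609 against 607), the force is about 7.5 N as expected at half open, the hopper is seated on both pegs and the grip is holding.

```bash
python3 -c "
from station import arm; print(arm.sign_off())"
```

```text
the job is handed in; nothing more can be done
None
```

The hopper is seated flat over both pegs and released, and I handed the job in at about 15 s with the gripper still holding the gate tab at the red half-open marks.

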